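Change the kitchen radio's battery and click its cover home

TASK

The kitchen radio lies on its front with its battery bay open. Lay the loose battery in the empty cradle, the same way round as the one already fitted; then lay the cover on, slide it under the two rails until its springy tab has clicked past the catch ledge, and let go. Push it gently: stop as soon as it is home, and leave the salt shaker, spice tin and lemon where they are.

Things in the scene. Friction and masses are not known exactly. Their poses are not given: they have to be found in the camera images.
- radio: portable radio on its front, back up, fixed; 75 mm high, its flat back (deck) spans x -130 to 95, y -145 to 145 mm from the origin, which is on its underside; z up. The cover slides shut along +x. Battery bay in the deck: x -20 to 60, y -56.5 to 56.5 mm, floor 28.5 mm under the deck, parted at y = 0 by a wall 20 mm high into two cradles 55 mm long. The +y one holds a battery, the -y one is empty
- seat (a point): middle of the empty cradle's floor (x 20, y -29 mm from the radio's origin), where the battery's origin belongs, lying along the radio's y; axes as the radio. Four ribs 8 mm high, 15 mm before and behind (x) and 17 to 22 mm to either end (y), hold the battery and guide it in; from the battery to the bay's walls there are 27 mm on each side (x) for fingers
- seat_button (a point): where the button end's centre of the seated battery belongs: 25 mm toward the radio's +y from the seat and 13.1 mm above the bay's floor (the fitted battery's button points the same way)
- cover_home (a point): on the deck, 14 mm to +x of the radio's origin: the cover's origin when shut, at the least; axes as the radio's. The surround on the deck (rails, end stop, ledge) is one part screwed on through slotted holes: with it at the near end of its slots the cover stops just here, but it sits anywhere up to 12 mm farther along +x, unmeasured, and stays there; where the cover clicks and stops has to be felt
- rail_mouth (a point): on the deck between the two rails' flared mouths (axes as the radio's), surround at the near end of its slots; the lips' flares begin here, the walls' 5 mm to -x. The rails run 9 to 91 mm to +x from here: side walls 67 mm from the middle line, lips 10.5 to 13.5 mm above the deck reaching in to 60 mm from it; a 13 mm high end stop joins them at 86 mm. Flares open some 3 mm upward, 4 mm sideways
- ledge (a point): foot of the catch ledge's steep face on the deck, which looks to the radio's +x (surround at the near end of its slots). The ledge is 4 mm high, 32 mm long in y; on its -x side a gentle ramp, 28 mm long, climbs to a crest 1.5 mm wide
- cover: battery cover lying right way up on the worktop, on the right: 100 (x) x 130 mm (y), 4 mm plate with its top 9 mm up, on two runners along x (58 to 65 mm from the middle line) that slide on the deck. Origin at the centre of its underside. The +x edge goes first under the rails, with 1.5 mm of play upward and 2 mm to each side. 92 mm short of cover_home it lies just before the rails. About 0.1 kg
- rib (a point): middle of the cover's grip rib, 8 mm to +x of the cover's origin and 17 mm above its underside: the rib is 12 mm thick (x), 50 mm long (y) and stands from 9 to 25 mm above the underside
- barb (a point): lower rear edge of the barb under the cover's springy tab (tab 23 mm wide, 27 mm long, in the middle of the -x edge). Barb 3 mm long, reaching down to 1 mm above the runners' soles. It climbs the ledge (6 to 14 N of push) and snaps down behind its steep face 1.5 mm before the cover meets the end stop. Over 28 N between cover and radio, in the rails, cracks them
- tab (a joint): flex of the tab, rad: 0 relaxed, some 0.1 on the ledge's crest, back below 0.03 when it has snapped past
- cell: loose round battery, 26 mm thick and 50 mm long, dark grey with a pale band near its button end, lying on the worktop on the left. Origin at the middle of its length, on its underside as it lies (axis 13.1 mm higher); its y runs along it to the button end. 70 g; does not roll off by itself
- cell_button (a point): centre of the battery's button end, 25 mm along its y from the middle, on its axis
- salt_shaker: salt shaker, 44 mm wide, 90 mm high, bystander; origin at the centre of its foot
- spice_tin: round spice tin with black lid, 69 mm wide and 70 mm high, bystander; origin at the centre of its foot
- lemon: lemon, 78 x 55 x 56 mm, bystander; origin at the centre of its underside
Things that resemble listed ones, but are neither listed nor needed, are in the scene too. There is more than one size of the cell; the one meant has the size given above.

How it is judged:
By the outcome, as a careful person would: the job done as asked, in the order asked, and still so for the second after the job is handed in, with the robot touching nothing.
It also fails if it takes over 58 s, if anything falls off the work surface, if the arm or the gripper's body presses on something with over 40 N, if the wrist force passes 120 N, or if a joint passes its speed limit or range.

ROBOT

A 6-joint arm with a two-finger parallel gripper is mounted at the origin on a cart in front of the work surface, level with it; the furniture and walls round the work are solid. World frame = base frame: x ahead of the robot, y to its left, z up, the work surface at z = 0. Lengths are in m, angles in rad, forces in N, time in s.
With the tool pointing down it reaches from about 0.375 to 0.925 m from the base axis. Payload 5.7 kg.
Tool frame: the origin (TCP) lies midway between the tips of the shut fingers; the grasp point (between the pads) lies 19 mm behind it (env.tcp_to_grasp is the distance from the TCP to the grasp point, in m); y points along the fingers, x is the direction in which the jaws open and shut, and the axes are right-handed (so a half turn about y gives the same grasp; the last joint's range is limited). The gripper opens to 88 mm and grips with 3 to 60 N. Pads are 20 mm wide; open, the fingers measure 115 mm over their backs; the gripper's body (75 mm by 178 mm) begins 61 mm behind the grasp point.
Start: joints at [-1.41, 0.359, 1.51, -0, 1.272, -0.115], TCP at [0.163, -0.577, 0.223] pointing down, gripper open.
Joint ranges: [-2.97, 2.97], [-1.01, 2.36], [0.21, 2.38], [-0.96, 4.11], [0.2, 2.71], [-2.98, 2.98]. Speed limits (rad/s): [2.39, 2.39, 3.14, 3.14, 3.14, 3.14].

INTERFACE

Orientations are given as a unit quaternion [x, y, z, w].
In Python, from bench import env, optics, models gives the robot as it stands.
- The arm moves only by the tool play_rows, never from a script. Its argument "targets" is text: rows parted by semicolons, each of 7 numbers parted by spaces: the shift along the tool's x, y, z in mm, then the turn, a rotation vector about the tool's x, y, z in rad, then the closure, from 0 (fully open) to 1 (shut). A call has 1 to 10 rows; each row shifts and turns the commanded pose from where the row before left it, along the tool's axes as they then stand; what a row does not reach is not made up. A row lasts 1/8 s, in which the tool goes at most 62.5 mm and 10.7 degrees, less where a joint would pass 70% of its speed; a pose out of reach is approached as far as the arm can. A call with a gripper value outside its range is refused whole. The fingers move at their own pace and stop on an object; "squeeze" is the grip in N (left out, the last holds). Time passes only in rows, so rows that do not move let the fingers close. It gives the time, the measured TCP pose, the force and the opening at its end, in the units of the state.
- env.state(): the state, without advancing time (a new reading comes with each control period).
- optics.get_image(name): name is "scene" or "top" or "wrist"; returns the picture (400x640x3 uint8, blue, green, red); there is no depth.
- optics.camera_info(name): a dict with "fx", "fy", "cx", "cy" (pixels), "camera_from_world" (4x4, takes a point from world to camera coordinates). Camera axes: x right, y down, z forward; pixel columns grow to the right and rows downward; lengths in m; the calibration is good to about 2 mm. A picture is of the moment at which its call begins: read the wrist's pose just before it. camera_info takes no time and is no camera call; for the wrist camera it gives the pose at the moment of the call.
- env.finish_job(): hands the job in, once; it reports no verdict.
Trained networks look in the newest picture that a camera, given by its name, has taken for a name from the list of things; names that differ only in an ending like _2 or _b are one class to them, and where a whole thing is asked for, a point or a joint stands for the part that bears it (a point fixed in the world has none). Each returns a list of dicts, best first, with "p" (0 to 1); they miss things now and then, are a little off and sometimes report something else, mostly with a low value. They report only what shows in the picture. A call takes as long as a camera call. They do not tell look-alikes from the thing itself.
- models.find_in(camera, query): "pixel" ([column, row] in pixels, amid what is visible of it).
- models.spot_point(camera, query): "pixel" ([column, row] in pixels: a listed point, or the origin of a listed thing).
The state is a dict: "time": time; "joint_positions": joint angles; "qvel": joint speeds; "tau": joint torques, N m; "tool_pos": TCP position; "tcp_rot": TCP orientation; "wrist_force": force on the tool from outside, world axes, zero at the start; "ft_torque": the same for the moment, N m; "width": opening from 0.0 (shut) to 1.0 (fully open).
Only numpy, scipy, OpenCV 4.12 (cv2) and the standard library are available. Lean on these libraries where they do the work, as an engineer would, in place of code of your own. Each camera call takes 0.05 s, during which the arm holds its last target.

## Working session

There is one attempt and no reset: what is moved stays moved. The work goes in short steps, Python scripts to look and compute and a tool call to move; the robot and the scene stay as the last step left them, time stands still between calls to the robot, and variables do not carry over. Pictures are saved under pics/ and viewed, and the job is handed in when it is done.

Besides the shell and the picture viewer there is one more tool, called after ">>>" as name(argument=value, ...) on one line, values as JSON. play_rows: Moves the arm, as the interface text tells. Its arguments: {"type":"object","properties":{"targets":{"type":"string"},"squeeze":{"type":"number"}},"required":["targets"]}

```bash
ls; mkdir -p pics; python3 - <<'E'
from bench import env, optics, models
import cv2
s=env.state()
for k in s: print(k,s[k])
for n in ["scene","top","wrist"]:
    im=optics.get_image(n); cv2.imwrite(f"pics/a_{n}.png",im)
    c=optics.camera_info(n); print(n,c)
print(env.tcp_to_grasp)
E
```

```text
pics
time 0.0
joint_positions [-1.41009136e+00  3.59461202e-01  1.51141758e+00  1.87096258e-05
  1.27249929e+00 -1.15086723e-01]
qvel [-2.46018507e-03  3.62902801e-04 -1.41787506e-03 -1.09979045e-03
  8.50679451e-04 -1.31566018e-05]
tau [ 9.24438355e-04 -5.15364897e+01 -2.70718485e+01  6.77037332e-02
  3.50027683e-02 -1.64579992e-04]
tool_pos [ 0.16328221 -0.57664565  0.22184133]
tcp_rot [-0.5635413   0.42697753 -0.42607342  0.56442256]
wrist_force [-0.00334868 -0.08824867  0.24167263]
ft_torque [ 0.01893203 -0.01260816 -0.0373275 ]
width 1.0047110187249313
scene {'fx': 372.25162922236495, 'fy': 372.25162922236495, 'cx': 317.96716860458827, 'cy': 194.05272256728043, 'camera_from_world': array([[-0.50780186, -0.86139911,  0.01135138,  0.25814692],
       [-0.38682062,  0.21622069, -0.89644767,  0.27012897],
       [ 0.76974481, -0.45960874, -0.44300421,  0.67744547],
       [ 0.        ,  0.        ,  0.        ,  1.        ]])}
top {'fx': 363.4529799015884, 'fy': 363.4529799015884, 'cx': 318.90330923994384, 'cy': 200.1843456070682, 'camera_from_world': array([[ 0.00643475, -0.99995754, -0.00659707,  0.00421467],
       [-0.9850841 , -0.00520433, -0.17199485,  0.49990257],
       [ 0.17195321,  0.00760542, -0.98507576,  1.10581561],
       [ 0.        ,  0.        ,  0.        ,  1.        ]])}
wrist {'fx': 288.6599055358646, 'fy': 288.6599055358646, 'cx': 318.08651013971274, 'cy': 197.6905859607508, 'camera_from_world': array([[ 0.27312386, -0.96197784, -0.00140934, -0.59934444],
       [-0.92330121, -0.26255351,  0.28032219, -0.0348273 ],
       [-0.27003376, -0.07526143, -0.95990493,  0.39113531],
       [ 0.        ,  0.        ,  0.        ,  1.        ]])}
0.0187
```

View pics/a_top.png

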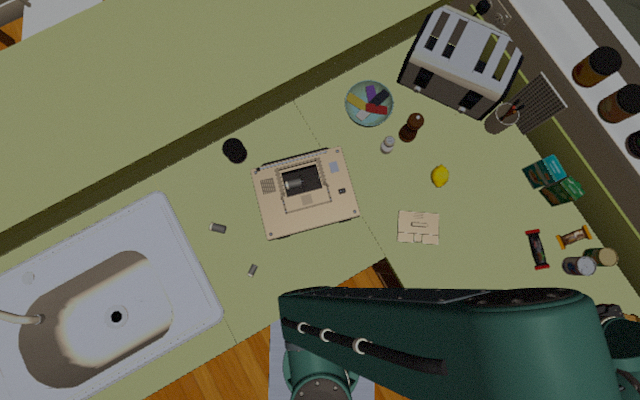

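View pics/a_scene.png

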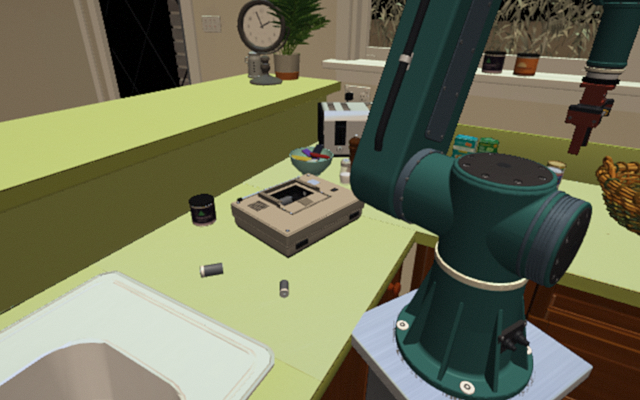

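View pics/a_wrist.png

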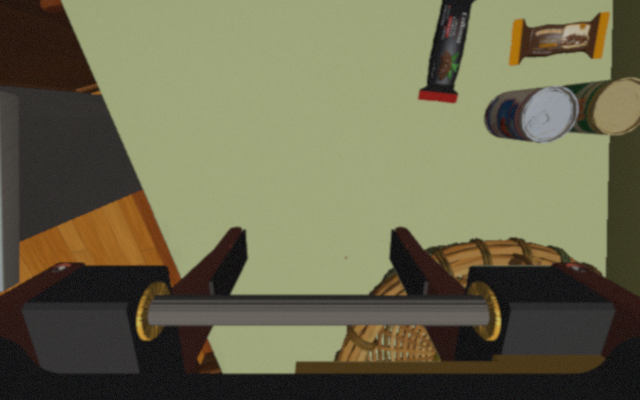

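```bash
cat > h.py <<'E'
from bench import env, optics, models
import cv2, numpy as np
from scipy.spatial.transform import Rotation as R
from scipy.optimize import least_squares
def proj(c,P):
    P=np.atleast_2d(P); T=c["camera_from_world"]; q=P@T[:3,:3].T+T[:3,3]
    return np.c_[c["fx"]*q[:,0]/q[:,2]+c["cx"], c["fy"]*q[:,1]/q[:,2]+c["cy"]]
def back(c,px,z):
    T=c["camera_from_world"]; o=-T[:3,:3].T@T[:3,3]
    d=T[:3,:3].T@np.array([(px[0]-c["cx"])/c["fx"],(px[1]-c["cy"])/c["fy"],1])
    return o+d*(z-o[2])/d[2]
E
python3 - <<'E'
from h import *
im=optics.get_image("top"); c=optics.camera_info("top")
cr=im[135:285,190:450]; cv2.imwrite("pics/b1.png",cv2.resize(cr,None,fx=3,fy=3,interpolation=cv2.INTER_CUBIC))
for q,z in [("radio",0),("seat",.0465),("seat_button",.06),("cover_home",.075),("rail_mouth",.075),("ledge",.075),("cover",0),("rib",.017),("barb",.001),("cell",0),("cell_button",.013),("salt_shaker",0),("spice_tin",0),("lemon",0)]:
    for r in models.spot_point("top",q)[:3]: print(q,np.round(r["pixel"],1),round(r["p"],2),np.round(back(c,r["pixel"],z),4))
s=env.state(); print(R.from_quat(s["tcp_rot"]).as_matrix().round(3))
E
```

```text
radio [302.7 192.6] 0.83 [0.5325 0.061  0.    ]
seat [312.3 181.8] 0.77 [0.5586 0.0285 0.0465]
seat [419.5 227.8] 0.36 [ 0.4139 -0.3059  0.0465]
seat_button [304.2 180. ] 0.96 [0.5612 0.0537 0.06  ]
seat_button [420.  224.3] 0.71 [ 0.4234 -0.3042  0.06  ]
cover_home [301.2 177.2] 0.62 [0.5666 0.0624 0.075 ]
ledge [303.8 197. ] 0.89 [0.504  0.0535 0.075 ]
cover [419.3 228.7] 0.97 [ 0.4156 -0.3177  0.    ]
rib [418.9 223.3] 0.58 [ 0.4312 -0.3125  0.017 ]
rib [210.6 225.2] 0.16 [0.4213 0.3537 0.017 ]
barb [415.  241.1] 0.9 [ 0.3755 -0.302   0.001 ]
cell [219.2 228.8] 0.71 [0.4115 0.3303 0.    ]
cell [249.5 271.6] 0.61 [0.2759 0.2265 0.    ]
cell_button [251.7 275. ] 0.54 [0.2658 0.2167 0.013 ]
cell_button [211.7 223.2] 0.49 [0.4282 0.3518 0.013 ]
salt_shaker [386.  149.9] 0.72 [ 0.6801 -0.2168  0.    ]
salt_shaker [304.  192.8] 0.39 [0.5319 0.0568 0.    ]
spice_tin [237.5 153.3] 0.83 [0.6661 0.2823 0.    ]
lemon [417.6 225.2] 0.42 [ 0.4269 -0.3126  0.    ]
[[ 0.272  0.     0.962]
 [-0.962  0.     0.272]
 [-0.    -1.     0.   ]]
```

View pics/b1.png

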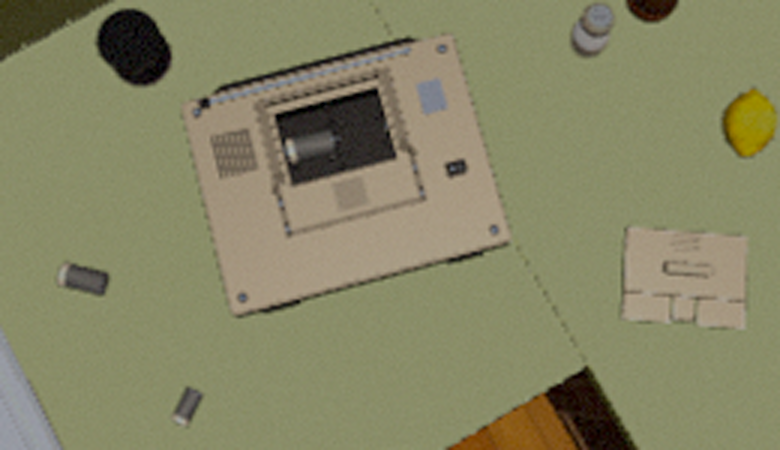

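```bash
cat >> h.py <<'E'
def rotm(yaw): # yaw of tool x, tool down
    c,s=np.cos(yaw),np.sin(yaw)
    return np.array([[c,0,-s],[s,0,c],[0,-1,0]])
def plan(p,yaw,p2,yaw2,n,clos):
    """rows from (p,yaw) to (p2,yaw2) straight, n rows, shift in tool axes"""
    p=np.array(p,float);p2=np.array(p2,float);rows=[]
    for i in range(n):
        k=n-i
        d=rotm(yaw).T@((p2-p)/k); d=np.round(d*1000,1); dy=np.round((yaw2-yaw)/k,3)
        rows.append(f"{d[0]:g} {d[1]:g} {d[2]:g} 0 {-dy:g} 0 {clos:g}")
        p=p+rotm(yaw)@d/1000; yaw=yaw+dy
    return "; ".join(rows),p,yaw
def cur():
    s=env.state(); M=R.from_quat(s["tcp_rot"]).as_matrix()
    return np.array(s["tool_pos"]),np.arctan2(M[1,0],M[0,0]),M,s
E
python3 - <<'E'
from h import *
p,y,M,s=cur(); c=optics.camera_info("wrist");T=c["camera_from_world"]
o=-T[:3,:3].T@T[:3,3]; print("cam in tool",M.T@(o-p)); print(p,y)
r,p,y=plan(p,y,[.40,-.35,.22],np.radians(-4),8,0); print(r)
r,p,y=plan(p,y,[.42,-.02,.24],np.radians(13.5),7,0); print(r);print(p,y)
E
```

```text
cam in tool [ 1.28041948e-04 -1.62355192e-01  7.66773753e-02]
[ 0.16339155 -0.57728031  0.22263753] -1.295001027806244
-19.3 0.3 36.2 0 -0.153 0 0; -13.5 0.3 38.7 0 -0.153 0 0; -7.5 0.3 40.3 0 -0.153 0 0; -1.3 0.3 41 0 -0.153 0 0; 5 0.4 40.7 0 -0.153 0 0; 11.2 0.3 39.5 0 -0.153 0 0; 17 0.4 37.3 0 -0.154 0 0; 22.6 0.3 34.2 0 -0.153 0 0
-0.4 -2.9 47.2 0 -0.044 0 0; 1.6 -2.8 47.2 0 -0.044 0 0; 3.7 -2.9 47.1 0 -0.044 0 0; 5.8 -2.8 46.9 0 -0.043 0 0; 7.8 -2.9 46.6 0 -0.044 0 0; 9.8 -2.8 46.2 0 -0.043 0 0; 11.8 -2.9 45.7 0 -0.044 0 0
[ 0.42001978 -0.02000981  0.24003753] 0.23599897219375604
```

>>> play_rows(targets="-19.3 0.3 36.2 0 -0.153 0 0; -13.5 0.3 38.7 0 -0.153 0 0; -7.5 0.3 40.3 0 -0.153 0 0; -1.3 0.3 41 0 -0.153 0 0; 5 0.4 40.7 0 -0.153 0 0; 11.2 0.3 39.5 0 -0.153 0 0; 17 0.4 37.3 0 -0.154 0 0; 22.6 0.3 34.2 0 -0.153 0 0; 0 0 0 0 0 0 0")

```text
time: 2.02
tool_pos: [0.4014, -0.3482, 0.2201]
tcp_rot: [-0.707, 0.023, -0.024, 0.707]
wrist_force: [-0.1, 0.5, -0.1]
width: 0.997
```

```bash
python3 - <<'E'
from h import *
p,y,M,s=cur();print(p,y,s["time"])
c=optics.camera_info("wrist");im=optics.get_image("wrist");cv2.imwrite("pics/c1.png",im)
for q,z in [("cover",0),("rib",.017),("barb",.001)]:
    for r in models.spot_point("wrist",q)[:2]: print(q,np.round(r["pixel"],1),round(r["p"],2),np.round(back(c,r["pixel"],z),4))
r,p,y=plan(p,y,[.44,-.02,.24],np.radians(13.5),7,0); print(r);print(p,y)
E
```

```text
[ 0.40144818 -0.34822808  0.22012096] -0.06605120175774036 2.025
cover [330.7 142.1] 0.98 [ 0.4203 -0.3084  0.    ]
rib [339.1 141.9] 0.86 [ 0.4302 -0.3073  0.017 ]
barb [297.2 144.5] 0.66 [ 0.3765 -0.3086  0.001 ]
2.4 -2.8 47.2 0 -0.043 0 0; 4.4 -2.8 47 0 -0.043 0 0; 6.4 -2.9 46.8 0 -0.043 0 0; 8.5 -2.8 46.4 0 -0.043 0 0; 10.4 -2.9 46 0 -0.043 0 0; 12.4 -2.8 45.6 0 -0.043 0 0; 14.4 -2.9 44.9 0 -0.044 0 0
[ 0.44001263 -0.02004253  0.24002096] 0.23594879824225962
```

View pics/c1.png

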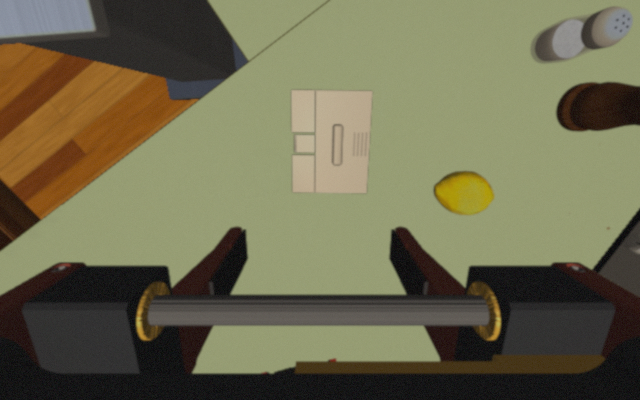

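```bash
python3 - <<'E'
from h import *
p,y,M,s=cur()
r,p,y=plan(p,y,[.53,0.0,.28],np.radians(13.5),8,0); print(r);print(p,y)
E
```

```text
13.1 -7.5 44.9 0 -0.038 0 0; 14.8 -7.5 44.4 0 -0.038 0 0; 16.5 -7.5 43.8 0 -0.039 0 0; 18.2 -7.5 43.1 0 -0.038 0 0; 19.9 -7.5 42.4 0 -0.039 0 0; 21.5 -7.5 41.5 0 -0.038 0 0; 23 -7.5 40.7 0 -0.039 0 0; 24.6 -7.4 39.8 0 -0.038 0 0
[5.29992609e-01 1.47760306e-05 2.79985307e-01] 0.23525087738233802
```

>>> play_rows(targets="13.1 -7.5 44.9 0 -0.038 0 0; 14.8 -7.5 44.4 0 -0.038 0 0; 16.5 -7.5 43.8 0 -0.039 0 0; 18.2 -7.5 43.1 0 -0.038 0 0; 19.9 -7.5 42.4 0 -0.039 0 0; 21.5 -7.5 41.5 0 -0.038 0 0; 23 -7.5 40.7 0 -0.039 0 0; 24.6 -7.4 39.8 0 -0.038 0 0; 0 0 0 0 0 0 0")

```text
time: 3.35
tool_pos: [0.5311, 0.0022, 0.2806]
tcp_rot: [-0.702, -0.085, 0.084, 0.702]
wrist_force: [-0.7, 0.2, 0.2]
width: 1.005
```

```bash
python3 - <<'E'
from h import *
p,y,M,s=cur();print(p,y,s["time"])
c=optics.camera_info("wrist");im=optics.get_image("wrist");cv2.imwrite("pics/d1.png",im)
import pickle; pickle.dump(c,open("d1.pkl","wb"))
cv2.imwrite("pics/d1z.png",cv2.resize(im[0:260,120:520],None,fx=2,fy=2,interpolation=cv2.INTER_CUBIC))
for q,z in [("radio",0),("seat",.0465),("seat_button",.06),("cover_home",.075),("rail_mouth",.075),("ledge",.075),]:
    for r in models.spot_point("wrist",q)[:2]: print(q,np.round(r["pixel"],1),round(r["p"],2),np.round(back(c,r["pixel"],z),4))
E
```

```text
[0.53113193 0.00222053 0.2805791 ] 0.23855023555363797 3.35
radio [332.6 130.5] 0.7 [0.5398 0.0584 0.    ]
seat [347.4 153.8] 0.91 [0.5645 0.0349 0.0465]
seat_button [349.4 134.5] 0.6 [0.5586 0.0611 0.06  ]
seat_button [331.9 130.8] 0.17 [0.5354 0.0602 0.06  ]
cover_home [346.  134.1] 0.9 [0.5526 0.0611 0.075 ]
rail_mouth [318.4 131.6] 0.66 [0.5184 0.0559 0.075 ]
ledge [310.3 135.3] 0.66 [0.5097 0.0491 0.075 ]
ledge [219.4 324.4] 0.16 [ 0.4401 -0.2579  0.075 ]
```

View pics/d1z.png

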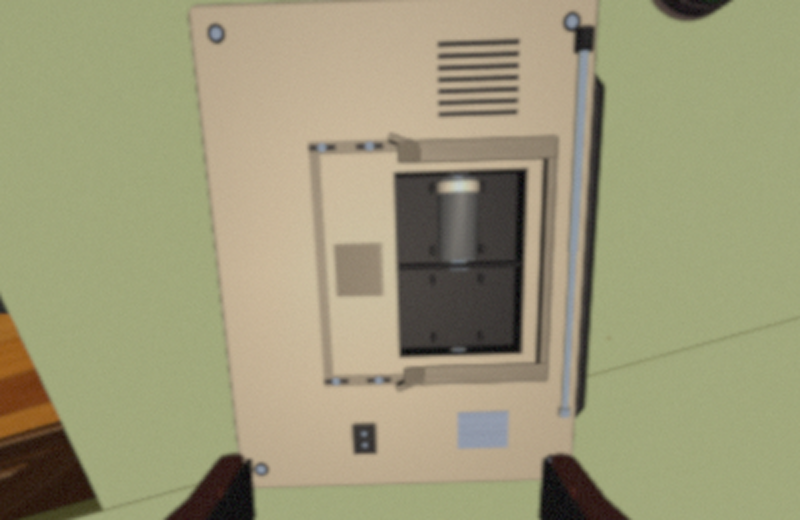

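```bash
python3 - <<'E'
from h import *
import pickle
c=pickle.load(open("d1.pkl","rb"))
obj=np.array([(-20,56.5),(60,56.5),(60,-56.5),(-20,-56.5),(-130,145),(-130,-145),(95,-145)])/1000
pz=np.array([(394,173),(526,168),(522,352),(400,356),(190,7),(239,487),(572,480)],float)
px=(pz+.5)/2-.5+[120,0]
W=np.array([back(c,q,.075)[:2] for q in px])
def f(v,idx=slice(None)):
    R2=np.array([[np.cos(v[2]),-np.sin(v[2])],[np.sin(v[2]),np.cos(v[2])]])
    return ((obj[idx]@R2.T+v[:2]-W[idx])).ravel()
for idx in [slice(None),slice(0,4),slice(4,7)]:
    s=least_squares(f,[.54,.058,.235],args=(idx,)); print(s.x,np.degrees(s.x[2])); print((s.fun*1000).round(1))
E
```

```text
[0.53763909 0.0580307  0.26746368] 15.324539781093351
[-0.5  0.4  0.9  0.2  0.1 -1.4 -0.8 -1.1  0.4 -0.3  3.1  1.3 -3.2  0.8]
[0.53775845 0.05833475 0.27516404] 15.765737967936174
[-0.8  0.5  0.5  0.9  0.5 -0.5 -0.2 -0.9]
[0.53769165 0.05732401 0.26489944] 15.177619864665758
[ 0.7 -0.6  2.7  0.8 -3.4 -0.2]
```

```bash
cat >> h.py <<'E'
def radpt(v,P):
    P=np.atleast_2d(P)/1000.
    c,s=np.cos(v[2]),np.sin(v[2]); 
    return np.c_[v[0]+c*P[:,0]-s*P[:,1], v[1]+s*P[:,0]+c*P[:,1], P[:,2]]
E
python3 - <<'E'
from h import *
import pickle
c=pickle.load(open("d1.pkl","rb"))
im=cv2.imread("pics/d1.png"); g=cv2.GaussianBlur(cv2.cvtColor(im,cv2.COLOR_BGR2GRAY),(0,0),1).astype(float)
# lines: (P1,P2) ; search perpendicular for strongest gradient, line fit residual optimisation
L=[((-20,50,75),(-20,-50,75)),((60,50,75),(60,-50,75)),((-12,56.5,75),(52,56.5,75)),((-12,-56.5,75),(52,-56.5,75)),
   ((-130,135,75),(-130,-115,75))]
v=np.array([.5377,.0582,.27])
def sample(v):
    out=[]
    for a,b in L:
        a=np.array(a,float);b=np.array(b,float)
        for t in np.linspace(0,1,25):
            P=a+(b-a)*t; n=np.array([1.,0,0]) if a[0]==b[0] else np.array([0,1.,0])
            ks=np.arange(-5,5.01,.25)
            px=proj(c,radpt(v,P+np.outer(ks,n)))
            val=cv2.remap(g.astype(np.float32),px[:,0].astype(np.float32).reshape(1,-1),px[:,1].astype(np.float32).reshape(1,-1),cv2.INTER_CUBIC)[0]
            gr=np.gradient(val); k=ks[np.argmax(abs(gr))]
            out.append((P,n,k,L.index((tuple(a),tuple(b)))))
    return out
for it in range(4):
    o=sample(v)
    def f(d):
        r=[]
        for P,n,k,_ in o:
            # moved model point shift along n should be k
            dp=np.array([d[0]-d[2]*P[1],d[1]+d[2]*P[0],0]); r.append(dp@n-k)
        return np.array(r)
    s=least_squares(f,[0,0,0],loss="soft_l1",f_scale=.5)
    d=s.x; cc,ss=np.cos(v[2]),np.sin(v[2])
    v=v+[ (cc*d[0]-ss*d[1])/1000,(ss*d[0]+cc*d[1])/1000,d[2]]
    rr=f(d); print(v,[np.round(np.median([rr[i] for i in range(len(o)) if o[i][3]==j]),2) for j in range(5)])
vis=cv2.resize(im[0:260,120:520],None,fx=2,fy=2,interpolation=cv2.INTER_CUBIC)
def dr(pts,col):
    q=proj(c,radpt(v,np.array(pts,float))); q=((q-[120,0]+.5)*2-.5)
    cv2.polylines(vis,[np.round(q*8).astype(int)],True,col,1,cv2.LINE_AA,3)
dr([(-20,56.5,75),(60,56.5,75),(60,-56.5,75),(-20,-56.5,75)],(0,0,255))
dr([(-130,145,75),(95,145,75),(95,-145,75),(-130,-145,75)],(255,0,0))
dr([(5,-54,46.5),(5,-4,46.5),(35,-4,46.5),(35,-54,46.5)],(0,255,0))
cv2.imwrite("pics/d2.png",vis)
E
```

```text
[0.53755059 0.05843572 0.27015278] [np.float64(-0.34), np.float64(0.67), np.float64(0.52), np.float64(-0.73), np.float64(-0.09)]
[0.53754286 0.0584579  0.26991269] [np.float64(-0.26), np.float64(0.75), np.float64(0.51), np.float64(-0.73), np.float64(-0.25)]
[0.53751998 0.05840028 0.2691    ] [np.float64(-0.29), np.float64(0.7), np.float64(0.44), np.float64(-0.56), np.float64(-0.25)]
[0.53754305 0.05847279 0.26908065] [np.float64(-0.21), np.float64(0.79), np.float64(0.56), np.float64(-0.69), np.float64(-0.21)]
```

View pics/d2.png

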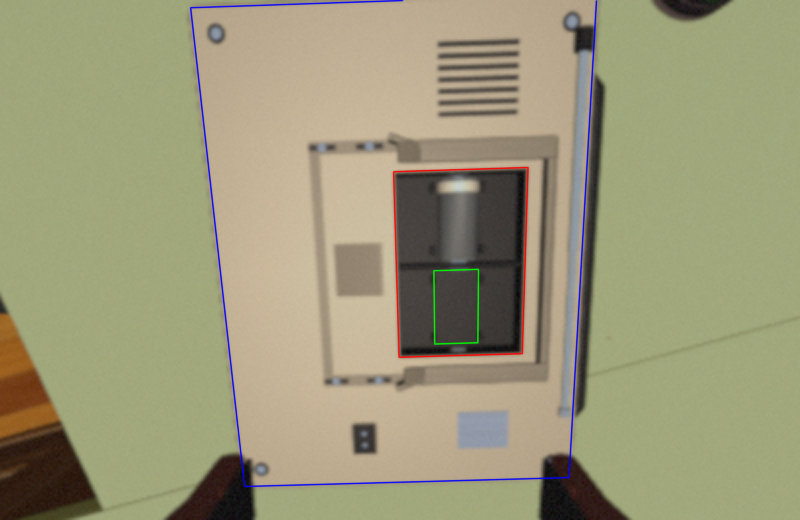

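```bash
cat >> h.py <<'E'
VR=np.array([.53754,.05845,.2695])
def inrad(W,v=VR):
    c,s=np.cos(v[2]),np.sin(v[2]); d=np.array(W[:2])-v[:2]
    return np.array([c*d[0]+s*d[1],-s*d[0]+c*d[1],W[2]])*1000
E
python3 - <<'E'
from h import *
import pickle
c=pickle.load(open("d1.pkl","rb")); im=cv2.imread("pics/d1.png")
def P(z,zz): q=(np.array(z)+.5)/2-.5+[120,0]; return inrad(back(c,q,zz)).round(1)
print("ledge face",P((382,270),.075),P((382,270),.079),"ramp foot",P((335,270),.075))
print("stop",P((548,260),.088),P((541,260),.075),P((556,260),.088))
print("mouth lips",P((398,150),.088),P((403,375),.088))
cv2.imwrite("pics/d3.png",cv2.resize(im[60:200,265:410],None,fx=5,fy=4,interpolation=cv2.INTER_CUBIC))
E
```

```text
ledge face [-28.8  -0.9  75. ] [-28.6  -0.6  79. ] ramp foot [-58.1  -0.   75. ]
stop [71.2  2.8 88. ] [70.2  2.2 75. ] [76.   2.7 88. ]
mouth lips [-16.8  66.6  88. ] [-17.5 -65.5  88. ]
```

View pics/d3.png

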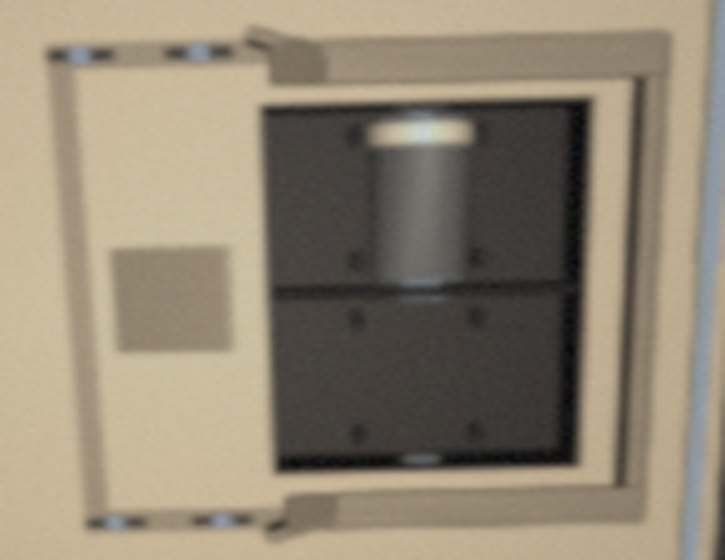

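```bash
python3 - <<'E'
from h import *
p,y,M,s=cur()
r,p,y=plan(p,y,[.41,0.29,.20],np.radians(-17),8,0); print(r);print(p,y)
E
```

```text
-6.1 10 38.8 0 0.066 0 0; -8.6 10 38.3 0 0.067 0 0; -11.2 10 37.6 0 0.066 0 0; -13.6 10 36.8 0 0.067 0 0; -16.1 9.9 35.8 0 0.066 0 0; -18.4 10 34.6 0 0.067 0 0; -20.6 9.9 33.4 0 0.066 0 0; -22.8 10 31.9 0 0.067 0 0
[0.41004144 0.28999359 0.19997587] -0.2971066595479229
```

>>> play_rows(targets="-6.1 10 38.8 0 0.066 0 0; -8.6 10 38.3 0 0.067 0 0; -11.2 10 37.6 0 0.066 0 0; -13.6 10 36.8 0 0.067 0 0; -16.1 9.9 35.8 0 0.066 0 0; -18.4 10 34.6 0 0.067 0 0; -20.6 9.9 33.4 0 0.066 0 0; -22.8 10 31.9 0 0.067 0 0; 0 0 0 0 0 0 0")

```text
time: 4.82
tool_pos: [0.4086, 0.2918, 0.1995]
tcp_rot: [0.7, -0.104, 0.103, -0.699]
wrist_force: [0.0, -0.7, 0.7]
width: 1.001
```

```bash
python3 - <<'E'
from h import *
import pickle
p,y,M,s=cur();print(p,y,s["time"])
c=optics.camera_info("wrist");im=optics.get_image("wrist");cv2.imwrite("pics/e1.png",im)
pickle.dump(c,open("e1.pkl","wb"))
for q,z in [("cell",0),("cell_button",.013)]:
    for r in models.spot_point("wrist",q)[:3]: print(q,np.round(r["pixel"],1),round(r["p"],2),np.round(back(c,r["pixel"],z),4))
E
```

```text
[0.40859151 0.2918441  0.19945915] -0.2932055156527448 4.825
cell [312.9 145.4] 0.86 [0.413  0.3307 0.    ]
cell [244.3 248.1] 0.52 [0.2816 0.2241 0.    ]
cell_button [313.5 121.8] 0.92 [0.4224 0.3578 0.013 ]
```

View pics/e1.png

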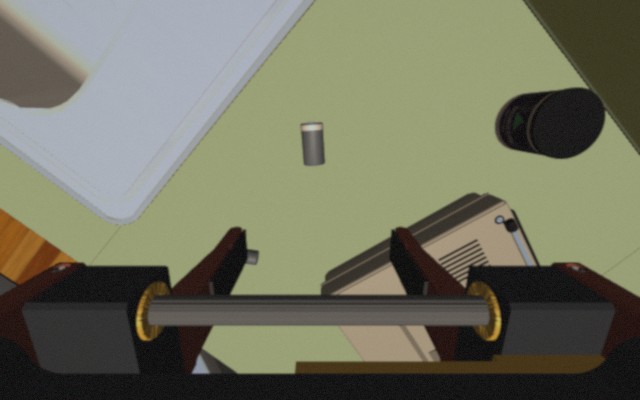

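```bash
python3 - <<'E'
from h import *
import pickle
c=pickle.load(open("e1.pkl","rb")); im=cv2.imread("pics/e1.png")
cv2.imwrite("pics/e2.png",cv2.resize(im[110:180,275:355],None,fx=8,fy=8,interpolation=cv2.INTER_CUBIC))
E
```

```text
(no output)
```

View pics/e2.png

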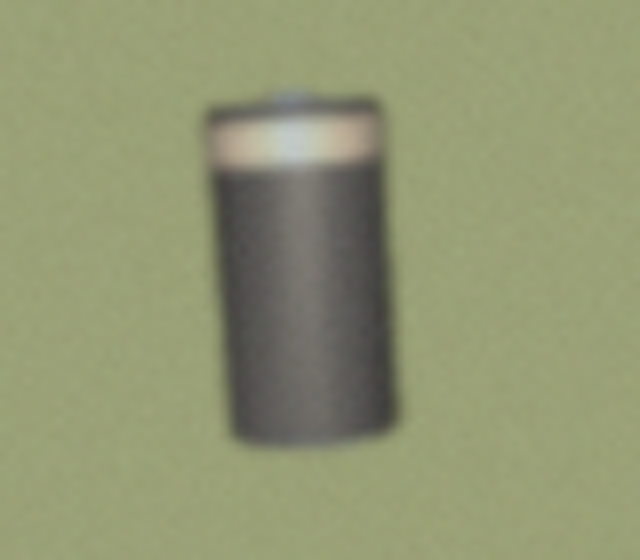

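```bash
python3 - <<'E'
from h import *
import pickle
c=pickle.load(open("e1.pkl","rb"))
def cyl(v,L,r):
    th=np.linspace(0,2*np.pi,60); pts=[]
    for e in(-L/2,L/2):
        for t in th: pts.append((r*np.cos(t),e,r+.1+r*np.sin(t)))
    return proj(c,radpt(v,pts))
ob=((np.array([(208,112),(232,437),(380,105),(398,425),(315,442),(294,101),(219,270),(388,260)])+.5)/8-.5+[275,110])
def sd(v,L=50,r=13):
    h=cv2.convexHull(cyl(v,L,r).astype(np.float32))
    return np.array([cv2.pointPolygonTest(h,(float(a),float(b)),True) for a,b in ob])
for L,r in((50,13),(42,11)):
    s=least_squares(sd,[.413,.331,-.26],args=(L,r),x_scale=[.01,.01,.05],diff_step=1e-3)
    print(L,s.x,s.fun.round(2))
s=least_squares(lambda q:sd(q[:3],q[3]),[.413,.331,-.26,50],x_scale=[.01,.01,.05,1],diff_step=1e-3);print(s.x)
E
```

```text
50 [ 0.41412469  0.33458543 -0.23170544] [0.39 0.32 0.33 0.27 0.96 0.95 0.28 0.39]
42 [ 0.41393711  0.33417861 -0.23306893] [-2.84 -2.87 -2.49 -2.8  -2.61 -2.83 -1.43 -1.37]
[ 0.41405569  0.33436637 -0.25307954 47.35474081]
```

```bash
python3 - <<'E'
from h import *
p,y,M,s=cur();print(p,y,s["time"])
r,p,y=plan(p,y,[.4141,0.3345,.06],-.24,5,.2); print(r);print(p,y)
r,p,y=plan(p,y,[.4141,0.3345,.004],-.24,3,.2); print(r);print(p,y)
E
```

```text
[0.4103834  0.29013082 0.2003761 ] -0.29490504620257796 4.975
-1.9 28.1 8.7 0 -0.011 0 0.2; -1.8 28.1 8.7 0 -0.011 0 0.2; -1.7 28.1 8.8 0 -0.011 0 0.2; -1.5 28 8.8 0 -0.011 0 0.2; -1.5 28.1 8.7 0 -0.011 0 0.2
[0.4140745  0.33448422 0.0599761 ] -0.2399050462025779
0 18.7 0 0 0 0 0.2; 0 18.6 0 0 0 0 0.2; 0 18.7 0 0 0 0 0.2
[0.4140745  0.33448422 0.0039761 ] -0.2399050462025779
```

>>> play_rows(targets="-1.9 28.1 8.7 0 -0.011 0 0.2; -1.8 28.1 8.7 0 -0.011 0 0.2; -1.7 28.1 8.8 0 -0.011 0 0.2; -1.5 28 8.8 0 -0.011 0 0.2; -1.5 28.1 8.7 0 -0.011 0 0.2; 0 18.7 0 0 0 0 0.2; 0 18.6 0 0 0 0 0.2; 0 18.7 0 0 0 0 0.2; 0 0 0 0 0 0 0.2")

```text
time: 6.1
tool_pos: [0.4137, 0.3338, 0.0031]
tcp_rot: [0.702, -0.086, 0.085, -0.701]
wrist_force: [0.2, -0.5, 0.0]
width: 0.796
```

>>> play_rows(targets="0 0 0 0 0 0 1; 0 0 0 0 0 0 1; 0 0 0 0 0 0 1; 0 0 0 0 0 0 1; 0 0 0 0 0 0 1; 0 0 0 0 0 0 1", squeeze=12)

```text
time: 6.85
tool_pos: [0.4136, 0.3355, 0.004]
tcp_rot: [-0.702, 0.085, -0.085, 0.702]
wrist_force: [0.5, -0.1, 3.1]
width: 0.293
```

```bash
python3 - <<'E'
from h import *
p,y,M,s=cur();print(p,y,s["time"],s["width"])
im=optics.get_image("wrist");cv2.imwrite("pics/f1.png",im)
E
```

```text
[0.41364464 0.33546363 0.00402861] -0.2398450833174105 6.85 0.29320650191475994
```

View pics/f1.png

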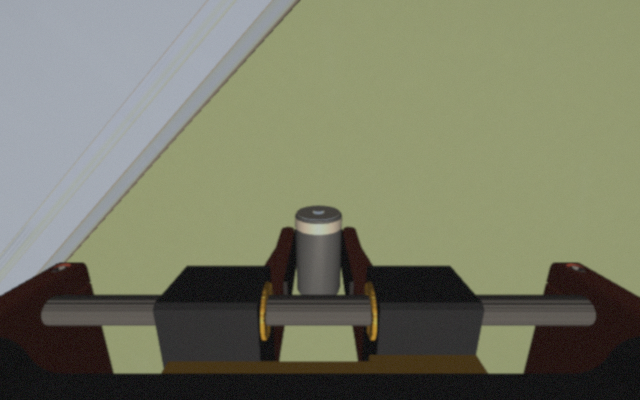

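```bash
python3 - <<'E'
from h import *
p,y,M,s=cur(); c=optics.camera_info("wrist"); im=cv2.imread("pics/f1.png")
cr=cv2.resize(im[195:310,270:370],None,fx=5,fy=5,interpolation=cv2.INTER_CUBIC)
th=np.linspace(0,2*np.pi,40)
for ze,col in((25,(0,0,255)),(20,(0,255,0)),(-25,(255,0,0))):
    P=np.c_[13*np.cos(th),-9.1+13*np.sin(th),0*th+ze]/1000
    q=proj(c,P@M.T+p); q=((q-[270,195]+.5)*5-.5); cv2.polylines(cr,[np.round(q).astype(int)],True,col,1)
cv2.imwrite("pics/f2.png",cr)
E
```

```text
(no output)
```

View pics/f2.png

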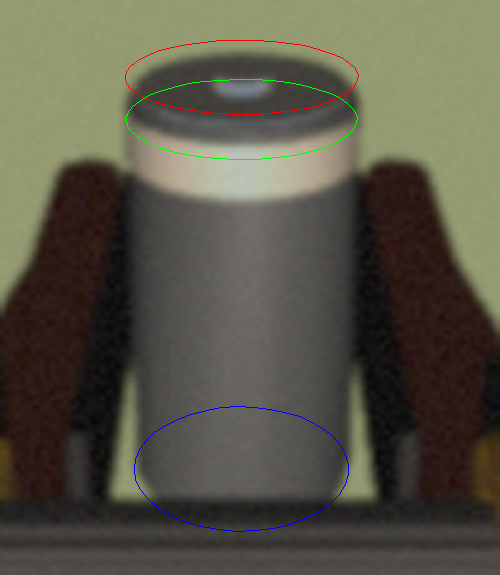

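```bash
python3 - <<'E'
from h import *
ct=optics.camera_info("top"); im=optics.get_image("top")
cr=cv2.resize(im[140:250,240:370],None,fx=6,fy=5,interpolation=cv2.INTER_CUBIC)
def dr(pts,col):
    q=proj(ct,radpt(VR,np.array(pts,float))); q=((q-[240,140]+.5)*[6,5]-.5)
    cv2.polylines(cr,[np.round(q*8).astype(int)],True,col,1,cv2.LINE_AA,3)
dr([(-20,56.5,75),(60,56.5,75),(60,-56.5,75),(-20,-56.5,75)],(0,0,255))
dr([(-130,145,75),(95,145,75),(95,-145,75),(-130,-145,75)],(255,0,0))
dr([(5,-54,46.5),(5,-4,46.5),(35,-4,46.5),(35,-54,46.5)],(0,255,0))
cv2.imwrite("pics/g1.png",cr)
print(radpt(VR,[(20,-29,46.5)]))
E
```

```text
[[0.56453932 0.03582177 0.0465    ]]
```

View pics/g1.png

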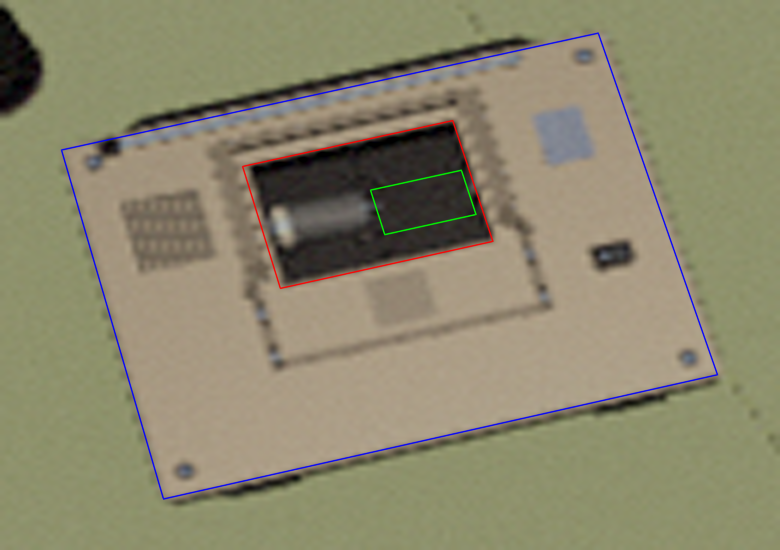

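```bash
python3 - <<'E'
from h import *
p,y,M,s=cur(); g=radpt(VR,[(20,-27.5,46.5)])[0]; print(g)
r,p,y=plan(p,y,[p[0],p[1],.15],y,3,1); print(r)
r,p,y=plan(p,y,[g[0],g[1],.18],.2695,7,1); print(r);print(p,y)
E
```

```text
[0.56413994 0.03726763 0.0465    ]
0 -48.7 0 0 -0 0 1; 0 -48.7 0 0 -0 0 1; 0 -48.6 0 0 -0 0 1
31 -4.3 -36.3 0 -0.073 0 1; 28.3 -4.3 -38.4 0 -0.073 0 1; 25.4 -4.3 -40.4 0 -0.073 0 1; 22.4 -4.3 -42.1 0 -0.073 0 1; 19.3 -4.3 -43.7 0 -0.072 0 1; 16 -4.3 -44.9 0 -0.073 0 1; 12.8 -4.2 -46 0 -0.072 0 1
[0.564168   0.03727921 0.17999104] 0.2691105225010309
```

>>> play_rows(targets="0 -24 0 0 0 0 1; 0 -48.7 0 0 0 0 1; 0 -48.7 0 0 0 0 1; 0 -24.6 0 0 0 0 1")

```text
time: 7.45
tool_pos: [0.4144, 0.3359, 0.1523]
tcp_rot: [-0.701, 0.084, -0.085, 0.703]
wrist_force: [0.4, 1.1, -0.1]
width: 0.297
```

>>> play_rows(targets="31 -4.3 -36.3 0 -0.073 0 1; 28.3 -4.3 -38.4 0 -0.073 0 1; 25.4 -4.3 -40.4 0 -0.073 0 1; 22.4 -4.3 -42.1 0 -0.073 0 1; 19.3 -4.3 -43.7 0 -0.072 0 1; 16 -4.3 -44.9 0 -0.073 0 1; 12.8 -4.2 -46 0 -0.072 0 1; 0 0 0 0 0 0 1; 0 0 0 0 0 0 1")

```text
time: 8.57
tool_pos: [0.5632, 0.0375, 0.1792]
tcp_rot: [-0.7, -0.094, 0.095, 0.701]
wrist_force: [-0.4, 0.1, -0.6]
width: 0.299
```

```bash
python3 - <<'E'
from h import *
import pickle
p,y,M,s=cur();print(p,y,s["time"],s["width"])
c=optics.camera_info("wrist"); im=optics.get_image("wrist");cv2.imwrite("pics/h0.png",im); pickle.dump((c,p,M),open("h0.pkl","wb"))
cr=cv2.resize(im[40:290,190:500],None,fx=2.5,fy=2.3,interpolation=cv2.INTER_CUBIC)
def dr(pts,col):
    q=proj(c,radpt(VR,np.array(pts,float))); q=((q-[190,40]+.5)*[2.5,2.3]-.5)
    cv2.polylines(cr,[np.round(q*8).astype(int)],True,col,1,cv2.LINE_AA,3)
dr([(-20,56.5,75),(60,56.5,75),(60,-56.5,75),(-20,-56.5,75)],(0,0,255))
dr([(-20,56.5,46.5),(60,56.5,46.5),(60,-56.5,46.5),(-20,-56.5,46.5)],(255,0,255))
dr([(-130,145,75),(95,145,75),(95,-145,75),(-130,-145,75)],(255,0,0))
dr([(-28.6,16,79),(-28.6,-16,79)],(0,255,0))
cv2.imwrite("pics/h1.png",cr)
E
```

```text
[0.56318055 0.03748328 0.17916346] 0.2676426290623094 8.575 0.2993238092414031
```

View pics/h1.png

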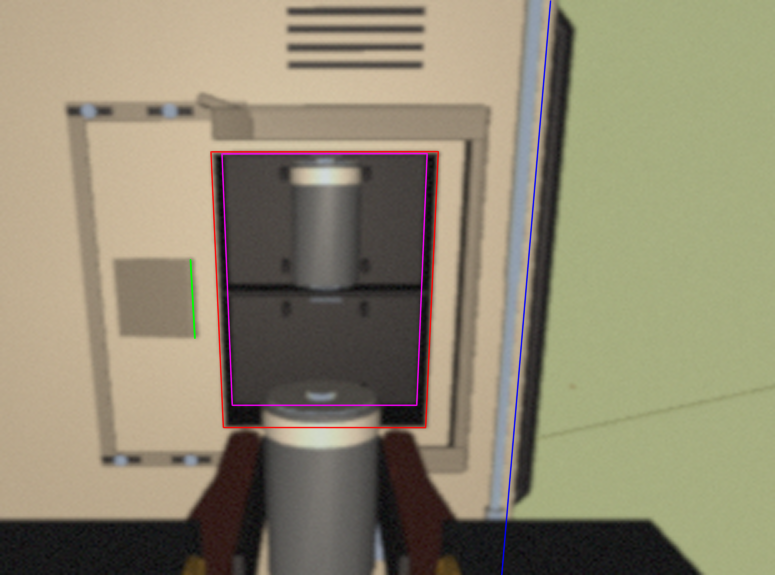

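```bash
python3 - <<'E'
from h import *
p,y,M,s=cur();print(p,y,s["time"],s["qvel"].round(4)); g=radpt(VR,[(20,-27.5,51)])[0]
print("tool err mm",M.T@(g-p)*1000)
E
```

```text
[0.56297081 0.03801746 0.17924235] 0.2688456897050741 8.625 [ 0.0135 -0.0042  0.0028 -0.0013 -0.0001 -0.0064]
tool err mm [  1.11644955 128.23958553  -1.18017161]
```

>>> play_rows(targets="0.5 25 -0.5 0 0 0 1; 0 30 0 0 0 0 1; 0 25 0 0 0 0 1; 0 10 0 0 0 0 1; 0 0 0 0 0 0 1; 0 0 0 0 0 0 1")

```text
time: 9.38
tool_pos: [0.5653, 0.0371, 0.0907]
tcp_rot: [0.701, 0.096, -0.094, -0.701]
wrist_force: [0.1, 0.2, -0.8]
width: 0.296
```

```bash
python3 - <<'E'
from h import *
p,y,M,s=cur();print(p,y,s["time"],s["qvel"].round(4)); g=radpt(VR,[(20,-27.5,51)])[0]
print("tool err mm",M.T@(g-p)*1000)
E
```

```text
[0.56534245 0.03714408 0.09071367] 0.2694604231504848 9.375 [-0.0037 -0.0057 -0.0059 -0.0002 -0.0014 -0.0007]
tool err mm [-1.18371762 39.71185483  0.45226535]
```

>>> play_rows(targets="-0.7 10 0.3 0 0 0 1; 0 10 0 0 0 0 1; 0 8 0 0 0 0 1; 0 5 0 0 0 0 1; 0 3 0 0 0 0 1; 0 0 0 0 0 0 1; 0 0 0 0 0 0 1")

```text
time: 10.25
tool_pos: [0.5642, 0.0369, 0.054]
tcp_rot: [-0.701, -0.095, 0.095, 0.701]
wrist_force: [0.4, 0.3, -0.4]
width: 0.298
```

```bash
python3 - <<'E'
from h import *
p,y,M,s=cur();print(p,y,s["time"],s["wrist_force"]); g=radpt(VR,[(20,-27.5,51)])[0]
print("tool err mm",M.T@(g-p)*1000)
im=optics.get_image("wrist");cv2.imwrite("pics/i1.png",cv2.resize(im[100:300,200:440],None,fx=3,fy=3))
E
```

```text
[0.5641585  0.0369059  0.05397192] 0.26903200736113575 10.25 [ 0.37883968  0.28331872 -0.42464328]
tool err mm [0.07706835 2.97194561 0.35373272]
```

View pics/i1.png

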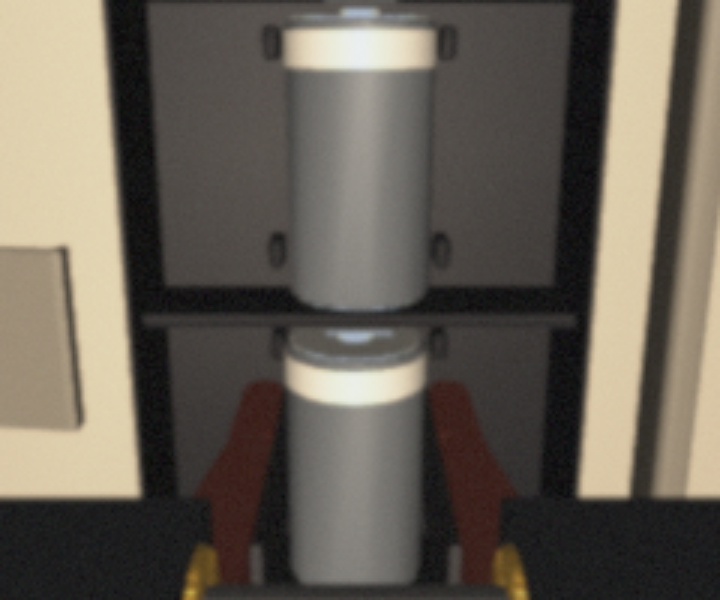

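>>> play_rows(targets="0 1.5 0.3 0 0 0 1; 0 1 0 0 0 0 1; 0 0.5 0 0 0 0 1; 0 0 0 0 0 0 1; 0 0 0 0 0 0 1")

```text
time: 10.92
tool_pos: [0.5639, 0.0372, 0.0508]
tcp_rot: [-0.701, -0.095, 0.095, 0.701]
wrist_force: [-0.3, -0.5, -1.2]
width: 0.295
```

>>> play_rows(targets="0 0 0 0 0 0 0.6; 0 0 0 0 0 0 0.58; 0 0 0 0 0 0 0.58; 0 0 0 0 0 0 0.58")

```text
time: 11.42
tool_pos: [0.5639, 0.0372, 0.0508]
tcp_rot: [-0.701, -0.095, 0.095, 0.701]
wrist_force: [0.4, -0.2, -0.2]
width: 0.422
```

>>> play_rows(targets="0 -10 0 0 0 0 0.58; 0 -20 0 0 0 0 0.58; 0 -40 0 0 0 0 0.5; 0 -50 0 0 0 0 0.4; 0 -20 0 0 0 0 0.4; 0 0 0 0 0 0 0.4")

```text
time: 12.18
tool_pos: [0.5653, 0.0371, 0.1932]
tcp_rot: [0.701, 0.096, -0.093, -0.7]
wrist_force: [0.2, -0.2, -0.5]
width: 0.598
```

```bash
python3 - <<'E'
from h import *
p,y,M,s=cur();print(p,y,s["time"])
im=optics.get_image("wrist");cv2.imwrite("pics/j1.png",cv2.resize(im[50:300,190:470],None,fx=2.8,fy=2.4))
E
```

```text
[0.56530422 0.03713809 0.19318379] 0.2690056336561666 12.175
```

View pics/j1.png

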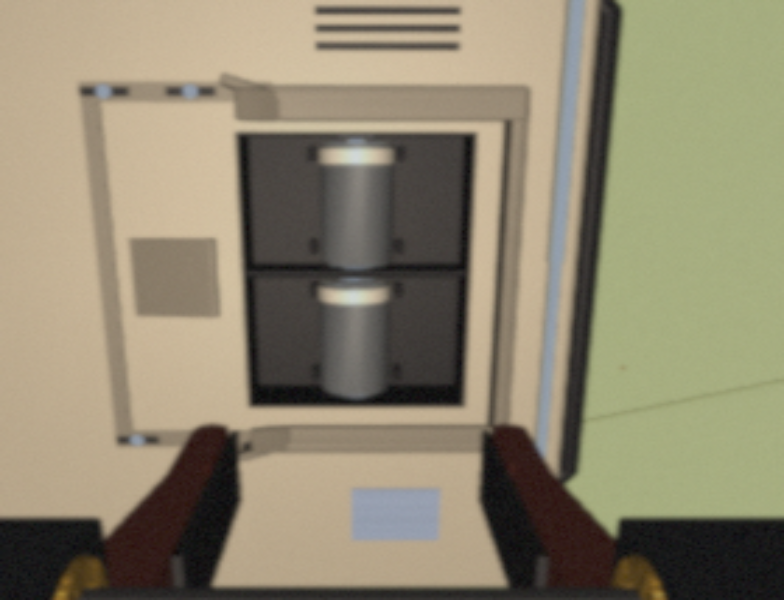

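```bash
python3 - <<'E'
from h import *
p,y,M,s=cur()
r,p,y=plan(p,y,[.43,-.335,.15],-.05,9,.4); print(r);print(p,y)
E
```

```text
-25.4 4.6 -35.9 0 0.035 0 0.4; -24.1 4.6 -36.8 0 0.036 0 0.4; -22.7 4.6 -37.6 0 0.035 0 0.4; -21.4 4.6 -38.4 0 0.036 0 0.4; -20 4.6 -39.1 0 0.035 0 0.4; -18.7 4.6 -39.8 0 0.036 0 0.4; -17.2 4.6 -40.5 0 0.035 0 0.4; -15.8 4.7 -41 0 0.036 0 0.4; -14.3 4.6 -41.6 0 0.035 0 0.4
[ 0.42995376 -0.33503096  0.15003319] -0.04997289009765073
```

>>> play_rows(targets="-25.4 4.6 -35.9 0 0.035 0 0.4; -24.1 4.6 -36.8 0 0.036 0 0.4; -22.7 4.6 -37.6 0 0.035 0 0.4; -21.4 4.6 -38.4 0 0.036 0 0.4; -20 4.6 -39.1 0 0.035 0 0.4; -18.7 4.6 -39.8 0 0.036 0 0.4; -17.2 4.6 -40.5 0 0.035 0 0.4; -15.8 4.7 -41 0 0.036 0 0.4; -14.3 4.6 -41.6 0 0.035 0 0.4; 0 0 0 0 0 0 0.4")

```text
time: 13.48
tool_pos: [0.4279, -0.3368, 0.1474]
tcp_rot: [-0.706, 0.02, -0.018, 0.707]
wrist_force: [0.2, 0.8, 1.0]
width: 0.597
```

```bash
python3 - <<'E'
from h import *
import pickle
p,y,M,s=cur();print(p,y,s["time"])
c=optics.camera_info("wrist"); im=optics.get_image("wrist");cv2.imwrite("pics/k0.png",im); pickle.dump(c,open("k0.pkl","wb"))
for q,z in [("cover",0),("rib",.017),("barb",.001)]:
    for r in models.spot_point("wrist",q)[:1]: print(q,np.round(r["pixel"],1),round(r["p"],2),np.round(back(c,r["pixel"],z),4))
cv2.imwrite("pics/k1.png",cv2.resize(im[40:230,220:440],None,fx=3.5,fy=3,interpolation=cv2.INTER_CUBIC))
E
```

```text
[ 0.42789917 -0.33683089  0.14738073] -0.05374390633038312 13.475
cover [310.7 158.6] 0.98 [ 0.4211 -0.3062  0.    ]
rib [318.8 162.4] 0.65 [ 0.4297 -0.308   0.017 ]
barb [270.  160.3] 0.69 [ 0.3773 -0.3056  0.001 ]
```

View pics/k1.png

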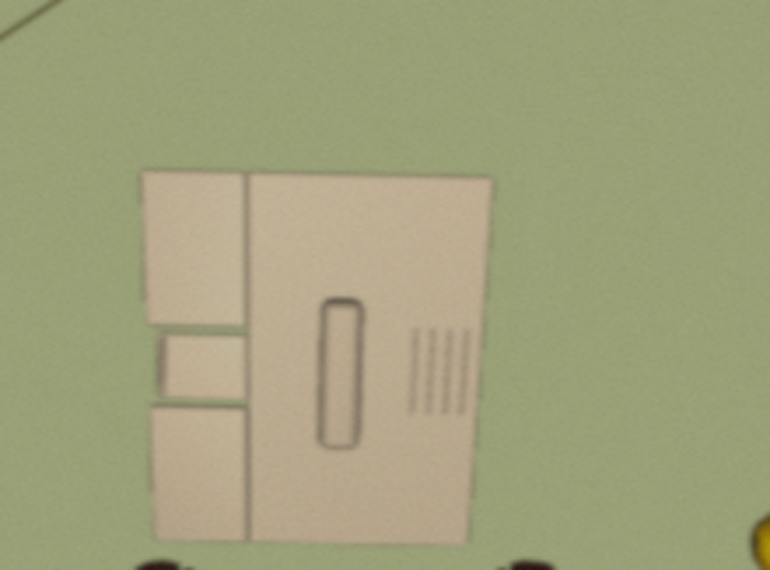

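```bash
python3 - <<'E'
from h import *
import pickle
c=pickle.load(open("k0.pkl","rb")); im=cv2.imread("pics/k0.png")
obj=np.array([(-50,65,9),(50,65,9),(50,-65,9),(-50,-65,9)],float)
px=(np.array([(141,170),(492,178),(468,544),(155,541)])+.5)/[3.5,3]-.5+[220,40]
s=least_squares(lambda v:(proj(c,radpt(v,obj))-px).ravel(),[.42,-.307,-.05],x_scale=[.01,.01,.05]); v=s.x; print(v,s.fun.round(2))
cr=cv2.resize(im[40:230,220:440],None,fx=3.5,fy=3,interpolation=cv2.INTER_CUBIC)
def dr(pts,col):
    q=proj(c,radpt(v,np.array(pts,float))); q=((q-[220,40]+.5)*[3.5,3]-.5)
    cv2.polylines(cr,[np.round(q*8).astype(int)],True,col,1,cv2.LINE_AA,3)
dr(obj,(0,0,255)); dr([(2,25,25),(14,25,25),(14,-25,25),(2,-25,25)],(255,0,0)); dr([(2,25,9),(14,25,9),(14,-25,9),(2,-25,9)],(0,255,0))
cv2.imwrite("pics/k2.png",cr)
g=radpt(v,[(8,0,12)])[0]; print("rib",g)
p,y,M,_=cur(); print(p,y)
pc=np.array([.42995,-.33503,.15003]);yc=-.04997
r,p,y=plan(pc,yc,[g[0],g[1],.05],v[2],4,.4); print(r)
r,p,y=plan(p,y,[g[0],g[1],.0115],v[2],3,.4); print(r);print(p,y)
E
```

```text
[ 0.41969473 -0.30922269 -0.07273871] [-0.57 -0.07  0.56 -0.63  0.29  0.9  -0.28  0.09]
rib [ 0.42767358 -0.30980408  0.012     ]
[ 0.42938894 -0.33360853  0.14849919] -0.04926912056685463
-0.9 25 6.3 0 0.006 0 0.4; -0.9 25 6.3 0 0.006 0 0.4; -1 25 6.2 0 0.005 0 0.4; -1 25 6.2 0 0.006 0 0.4
0 12.8 0 0 -0 0 0.4; 0 12.9 0 0 -0 0 0.4; 0 12.8 0 0 -0 0 0.4
[ 0.42762267 -0.30984938  0.01153   ] -0.07297000000000001
```

View pics/k2.png

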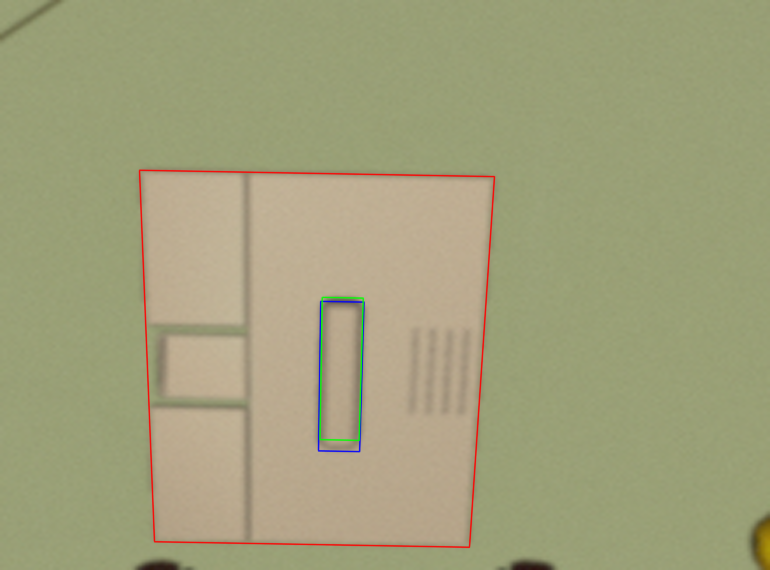

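>>> play_rows(targets="-0.9 25 6.3 0 0.006 0 0.4; -0.9 25 6.3 0 0.006 0 0.4; -1 25 6.2 0 0.005 0 0.4; -1 22 6.2 0 0.006 0 0.4; 0 15 0 0 0 0 0.4; 0 12 0 0 0 0 0.4; 0 8 0 0 0 0 0.4; 0 3 0 0 0 0 0.4; 0 0 0 0 0 0 0.4; 0 0 0 0 0 0 0.4")

```text
time: 14.92
tool_pos: [0.4276, -0.3102, 0.0146]
tcp_rot: [0.707, -0.026, 0.026, -0.706]
wrist_force: [-0.8, -0.7, -0.7]
width: 0.6
```

```bash
python3 - <<'E'
from h import *
p,y,M,s=cur();print(p,y,s["time"],s["wrist_force"])
E
```

```text
[ 0.42756306 -0.31018618  0.01463627] -0.073124988256009 14.925 [-0.75239992 -0.66040301 -0.67522997]
```

>>> play_rows(targets="0 2.5 0 0 0 0 0.4; 0 0 0 0 0 0 1; 0 0 0 0 0 0 1; 0 0 0 0 0 0 1; 0 0 0 0 0 0 1; 0 0 0 0 0 0 1", squeeze=40)

```text
time: 15.68
tool_pos: [0.4274, -0.3098, 0.0117]
tcp_rot: [-0.707, 0.026, -0.026, 0.707]
wrist_force: [-0.2, -0.2, -0.3]
width: 0.137
```

```bash
python3 - <<'E'
from h import *
p,y,M,s=cur();print(p,y,s["time"],s["wrist_force"],s["width"]*88)
# goal: cover origin at radio x=-84 -> rib -76, y=0
r,p,y=plan(p,y,[p[0],p[1],.15],y,4,1); print(r)
g=radpt(VR,[(-78,0,0)])[0]; print(g)
r,p,y=plan(p,y,[g[0],g[1],.15],.2695,9,1); print(r);print(p,y)
E
```

```text
[ 0.42736479 -0.3098335   0.0117441 ] -0.07300950764939017 15.675 [-0.17132757 -0.22560055 -0.31042326] 12.048937956089675
0 -34.6 0 0 -0 0 1; 0 -34.6 0 0 -0 0 1; 0 -34.5 0 0 -0 0 1; 0 -34.6 0 0 -0 0 1
[0.46235548 0.03768254 0.        ]
1.1 0 38.8 0 -0.038 0 1; 2.5 0 38.7 0 -0.038 0 1; 4 0 38.6 0 -0.038 0 1; 5.5 0 38.4 0 -0.038 0 1; 6.9 0 38.2 0 -0.038 0 1; 8.4 0 37.9 0 -0.038 0 1; 9.8 0 37.6 0 -0.038 0 1; 11.2 0 37.1 0 -0.038 0 1; 12.6 0 36.7 0 -0.039 0 1
[0.4623523  0.03765474 0.1500441 ] 0.26999049235060985
```

>>> play_rows(targets="0 -20 0 0 0 0 1; 0 -40 0 0 0 0 1; 0 -48 0 0 0 0 1; 0 -30.3 0 0 0 0 1")

```text
time: 16.18
tool_pos: [0.4278, -0.3102, 0.1521]
tcp_rot: [0.707, -0.025, 0.026, -0.706]
wrist_force: [-0.1, -0.6, -0.7]
width: 0.132
```

```bash
python3 - <<'E'
from h import *
p=np.array([.42765,-.3098,.150]); y=-.073
g=radpt(VR,[(-71,0,0)])[0]; print(g)
r,p,y=plan(p,y,[g[0],g[1],.13],.2695,9,1); print(r);print(p,y)
E
```

```text
[0.46910281 0.03954628 0.        ]
1.8 2.2 39 0 -0.038 0 1; 3.2 2.2 39 0 -0.038 0 1; 4.7 2.2 38.8 0 -0.038 0 1; 6.2 2.2 38.6 0 -0.038 0 1; 7.7 2.2 38.3 0 -0.038 0 1; 9.1 2.2 38 0 -0.038 0 1; 10.5 2.3 37.7 0 -0.038 0 1; 12 2.2 37.2 0 -0.038 0 1; 13.4 2.3 36.7 0 -0.039 0 1
[0.46914165 0.0395284  0.13      ] 0.27
```

>>> play_rows(targets="1.8 2.2 39 0 -0.038 0 1; 3.2 2.2 39 0 -0.038 0 1; 4.7 2.2 38.8 0 -0.038 0 1; 6.2 2.2 38.6 0 -0.038 0 1; 7.7 2.2 38.3 0 -0.038 0 1; 9.1 2.2 38 0 -0.038 0 1; 10.5 2.3 37.7 0 -0.038 0 1; 12 2.2 37.2 0 -0.038 0 1; 13.4 2.3 36.7 0 -0.039 0 1; 0 0 0 0 0 0 1")

```text
time: 17.42
tool_pos: [0.4684, 0.0415, 0.1298]
tcp_rot: [-0.7, -0.096, 0.097, 0.701]
wrist_force: [0.1, -0.4, -0.6]
width: 0.129
```

>>> play_rows(targets="0 0 0 0 0 0 1; 0 0 0 0 0 0 1")

```text
time: 17.68
tool_pos: [0.4687, 0.0386, 0.1301]
tcp_rot: [0.701, 0.095, -0.095, -0.701]
wrist_force: [-0.6, -0.5, -1.1]
width: 0.135
```

```bash
python3 - <<'E'
from h import *
import pickle
p,y,M,s=cur();print(p,y,s["time"],s["wrist_force"],inrad(p),M.round(3))
c=optics.camera_info("wrist"); im=optics.get_image("wrist");cv2.imwrite("pics/l0.png",im); pickle.dump((c,p,M),open("l0.pkl","wb"))
cv2.imwrite("pics/l1.png",cv2.resize(im[40:290,150:490],None,fx=2.35,fy=2.35,interpolation=cv2.INTER_CUBIC))
E
```

```text
[0.4687454  0.03857043 0.13011081] 0.2687053326026469 17.675 [-0.6451427  -0.47773698 -1.13210215] [-71.60432817  -0.84547387 130.11081177] [[ 0.964 -0.    -0.265]
 [ 0.265 -0.     0.964]
 [-0.    -1.    -0.   ]]
```

View pics/l1.png

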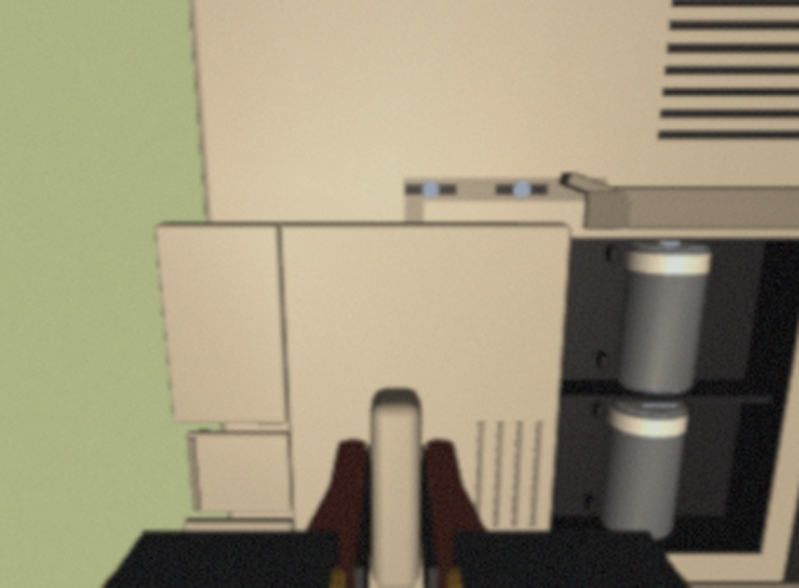

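```bash
python3 - <<'E'
from h import *
import pickle
c,p,M=pickle.load(open("l0.pkl","rb"))
def t(z):
    q=(np.array(z)+.5)/2.35-.5+[150,40]
    return (M.T@(back(c,q,p[2]-.0027)-p)*1000).round(1)
print(t((157,222)),t((570,224)),t((172,421)),t((553,500)))
im=cv2.imread("pics/l0.png"); cr=cv2.resize(im[40:290,150:490],None,fx=2.35,fy=2.35,interpolation=cv2.INTER_CUBIC)
def dr(W,col):
    q=((proj(c,W)-[150,40]+.5)*2.35-.5); cv2.polylines(cr,[np.round(q*8).astype(int)],False,col,1,cv2.LINE_AA,3)
B=np.array([(-58,2.7,-65),(-58,2.7,65),(42,2.7,65),(42,2.7,-65)])/1000; dr(B@M.T+p,(0,0,255))
dr(radpt(VR,[(-20,56.5,75),(60,56.5,75),(60,-56.5,75),(-20,-56.5,75)]),(255,0,0))
dr(radpt(VR,[(-130,145,75),(-130,-145,75)]),(255,0,0))
cv2.imwrite("pics/l2.png",cr)
E
```

```text
[-56.9   2.7  65.3] [41.5  2.7 65. ] [-57.9   2.7  14.9] [42.2  2.7 -7.5]
```

View pics/l2.png

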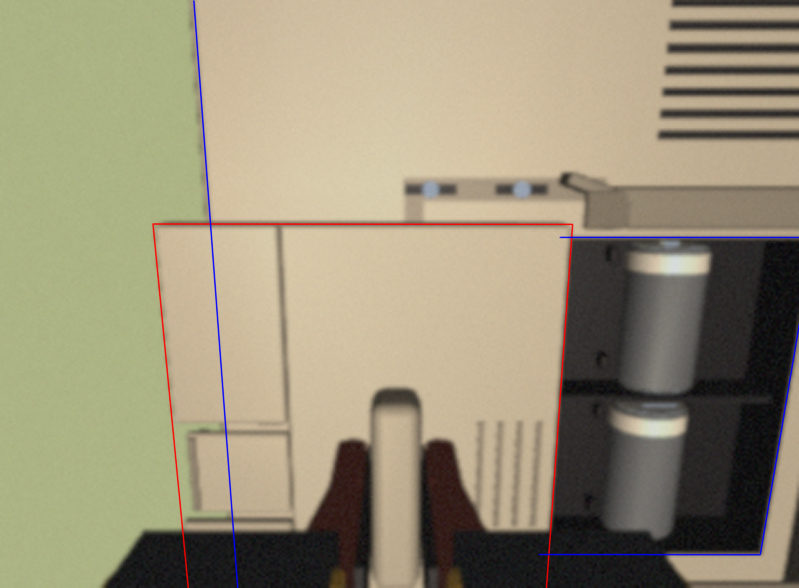

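>>> play_rows(targets="0 12 0.3 0 0 0 1; 0 12 0 0 0 0 1; 0 10 0 0 0 0 1; 0 5 0 0 0 0 1; 0 2 0 0 0 0 1; 0 0 0 0 0 0 1; 0 0 0 0 0 0 1")

```text
time: 18.6
tool_pos: [0.469, 0.0398, 0.0894]
tcp_rot: [0.701, 0.095, -0.095, -0.701]
wrist_force: [0.2, 0.5, -0.9]
width: 0.133
```

```bash
python3 - <<'E'
from h import *
p,y,M,s=cur();print(y,s["time"],s["wrist_force"],inrad(p))
E
```

```text
0.2701430261406159 18.6 [ 0.21789284  0.52935771 -0.87542916] [-70.98841937   0.25950187  89.36198411]
```

>>> play_rows(targets="0 1 0 0 0 0 1; 0 1 0 0 0 0 1; 0 0 0 0 0 0 1; 0 0 0 0 0 0 1")

```text
time: 19.1
tool_pos: [0.4688, 0.0398, 0.0871]
tcp_rot: [-0.701, -0.095, 0.095, 0.701]
wrist_force: [0.0, -0.0, -1.0]
width: 0.13
```

```bash
python3 - <<'E'
from h import *
p,y,M,s=cur();print(y,s["time"],s["wrist_force"],inrad(p))
E
```

```text
0.27000943040316594 19.1 [ 0.01954806 -0.02161977 -1.00962435] [-71.25866391   0.30844827  87.11017601]
```

>>> play_rows(targets="0 0.5 0 0 0 0 1; 0 0 0 0 0 0 1; 3 0 -0.2 0 0 0 1; 3 0 0 0 0 0 1; 3 0 0 0 0 0 1; 3 0 0 0 0 0 1; 0 0 0 0 0 0 1")

```text
time: 19.98
tool_pos: [0.4769, 0.0425, 0.0867]
tcp_rot: [-0.701, -0.093, 0.098, 0.701]
wrist_force: [-9.8, -3.2, 14.2]
width: 0.132
```

```bash
cat > st.py <<'E'
from h import *
p,y,M,s=cur();F=s["wrist_force"];print("t",s["time"],"yaw",round(y,4),"Ftool",(M.T@F).round(1),"rad",inrad(p).round(2),"w",round(s["width"]*88,1),"T",(M.T@s["ft_torque"]).round(2))
E
python3 st.py
```

```text
t 19.975 yaw 0.2706 Ftool [-10.4 -14.2  -0.5] rad [-62.68   0.76  86.73] w 11.6 T [-0.03 -0.02  1.45]
```

>>> play_rows(targets="0 -0.4 0 0 0 0 1; 0 0 0 0 0 0 1; 0 0 0 0 0 0 1")

```text
time: 20.35
tool_pos: [0.4807, 0.0428, 0.0869]
tcp_rot: [-0.701, -0.095, 0.095, 0.701]
wrist_force: [0.9, 0.1, -1.2]
width: 0.132
```

```bash
python3 st.py; python3 - <<'E'
from h import *
im=optics.get_image("wrist")
cv2.imwrite("pics/m1.png",cv2.resize(im[40:290,150:490],None,fx=2.35,fy=2.35,interpolation=cv2.INTER_CUBIC))
E
```

```text
t 20.35 yaw 0.27 Ftool [ 0.9  1.2 -0.1] rad [-5.896e+01  4.000e-02  8.689e+01] w 11.6 T [-0.07  0.05 -0.11]
```

View pics/m1.png

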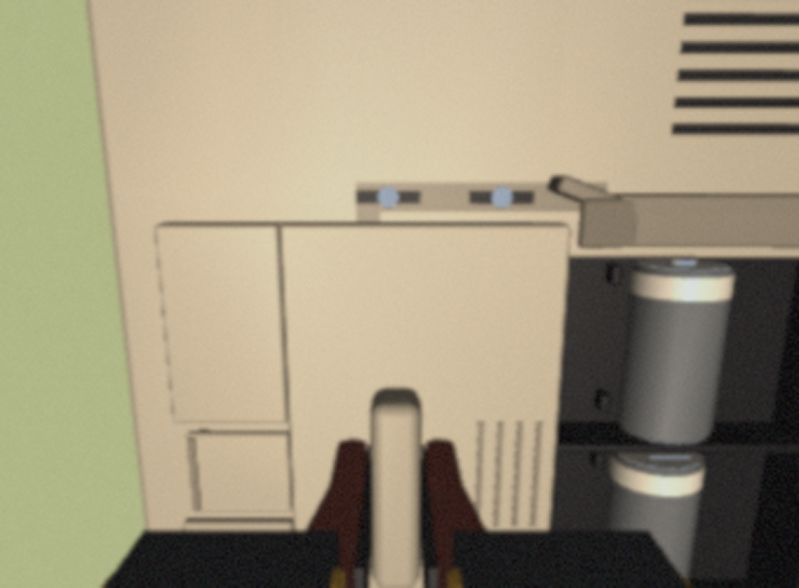

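>>> play_rows(targets="3 0 0 0 0 0 1; 3 0 0 0 0 0 1; 3 0 0 0 0 0 1; 3 0 0 0 0 0 1; 0 0 0 0 0 0 1")

```text
time: 21.02
tool_pos: [0.4923, 0.0461, 0.087]
tcp_rot: [-0.701, -0.095, 0.095, 0.701]
wrist_force: [-1.0, 0.4, -1.4]
width: 0.135
```

```bash
python3 st.py
```

```text
t 21.025 yaw 0.2701 Ftool [-0.9  1.4  0.6] rad [-46.92   0.1   87.  ] w 11.9 T [-0.08 -0.   -0.11]
```

Entering the rails cleanly (no force). Continue.

>>> play_rows(targets="4 0 0 0 0 0 1; 4 0 0 0 0 0 1; 4 0 0 0 0 0 1; 4 0 0 0 0 0 1; 4 0 0 0 0 0 1; 0 0 0 0 0 0 1")

```text
time: 21.78
tool_pos: [0.5117, 0.0514, 0.087]
tcp_rot: [-0.701, -0.095, 0.095, 0.701]
wrist_force: [-1.0, 0.9, -1.1]
width: 0.132
```

```bash
python3 st.py
```

```text
t 21.775 yaw 0.2701 Ftool [-0.7  1.1  1.1] rad [-2.684e+01  7.000e-02  8.698e+01] w 11.7 T [-0.02 -0.04 -0.03]
```

>>> play_rows(targets="4 0 0 0 0 0 1; 4 0 0 0 0 0 1; 4 0 0 0 0 0 1; 4 0 0 0 0 0 1; 4 0 0 0 0 0 1; 4 0 0 0 0 0 1; 0 0 0 0 0 0 1")

```text
time: 22.65
tool_pos: [0.5348, 0.0578, 0.087]
tcp_rot: [-0.701, -0.095, 0.095, 0.701]
wrist_force: [-0.9, 0.5, -1.4]
width: 0.134
```

```bash
python3 st.py
```

```text
t 22.65 yaw 0.2701 Ftool [-0.7  1.4  0.7] rad [-2.87  0.1  86.99] w 11.8 T [ 0.01  0.01 -0.09]
```

>>> play_rows(targets="2 0 0 0 0 0 1; 2 0 0 0 0 0 1; 2 0 0 0 0 0 1; 2 0 0 0 0 0 1; 2 0 0 0 0 0 1; 0 0 0 0 0 0 1")

```text
time: 23.4
tool_pos: [0.544, 0.0605, 0.087]
tcp_rot: [-0.701, -0.095, 0.095, 0.701]
wrist_force: [-2.7, 0.3, 3.2]
width: 0.133
```

```bash
python3 st.py
```

```text
t 23.4 yaw 0.27 Ftool [-2.5 -3.2  1. ] rad [ 6.74  0.22 86.99] w 11.7 T [-0.02 -0.01  0.57]
```

>>> play_rows(targets="2 0 0 0 0 0 1; 2 0 0 0 0 0 1; 2 0 0 0 0 0 1; 2 0 0 0 0 0 1; 0 0 0 0 0 0 1")

```text
time: 24.02
tool_pos: [0.551, 0.0625, 0.087]
tcp_rot: [-0.701, -0.095, 0.096, 0.701]
wrist_force: [-4.6, -1.6, 5.1]
width: 0.135
```

```bash
python3 st.py
```

```text
t 24.025 yaw 0.2702 Ftool [-4.9 -5.1 -0.3] rad [14.09  0.28 87.04] w 11.9 T [-0.02  0.02  1.01]
```

>>> play_rows(targets="1.5 0 0 0 0 0 1; 1.5 0 0 0 0 0 1; 1.5 0 0 0 0 0 1; 1.5 0 0 0 0 0 1; 0 0 0 0 0 0 1")

```text
time: 24.65
tool_pos: [0.5561, 0.064, 0.0871]
tcp_rot: [-0.701, -0.094, 0.096, 0.701]
wrist_force: [-7.0, -1.6, 8.4]
width: 0.135
```

```bash
python3 st.py
```

```text
t 24.65 yaw 0.2702 Ftool [-7.2 -8.4  0.3] rad [19.39  0.36 87.09] w 11.9 T [-0.06 -0.01  1.38]
```

>>> play_rows(targets="1 0 0 0 0 0 1; 1 0 0 0 0 0 1; 1 0 0 0 0 0 1; 1 0 0 0 0 0 1; 0 0 0 0 0 0 1")

```text
time: 25.28
tool_pos: [0.5618, 0.0653, 0.0872]
tcp_rot: [-0.701, -0.095, 0.095, 0.701]
wrist_force: [-2.9, -0.8, 4.2]
width: 0.133
```

```bash
python3 st.py
```

```text
t 25.275 yaw 0.2699 Ftool [-3.  -4.2  0. ] rad [25.16  0.13 87.21] w 11.7 T [0.01 0.01 0.69]
```

>>> play_rows(targets="0.5 0 0 0 0 0 1; 0.5 0 0 0 0 0 1; 0 0 0 0 0 0 1")

```text
time: 25.65
tool_pos: [0.5619, 0.0654, 0.0871]
tcp_rot: [-0.701, -0.095, 0.095, 0.701]
wrist_force: [-4.0, -0.6, 5.9]
width: 0.134
```

```bash
python3 st.py
```

```text
t 25.65 yaw 0.2701 Ftool [-4.  -5.9  0.5] rad [25.35  0.17 87.09] w 11.8 T [-0.02  0.01  0.94]
```

>>> play_rows(targets="0.5 0 0 0 0 0 1; 0.5 0 0 0 0 0 1; 0 0 0 0 0 0 1")

```text
time: 26.02
tool_pos: [0.5636, 0.0657, 0.0869]
tcp_rot: [-0.701, -0.095, 0.095, 0.701]
wrist_force: [-1.4, -1.4, 0.3]
width: 0.135
```

```bash
python3 st.py;  python3 - <<'E'
from h import *
im=optics.get_image("wrist")
cv2.imwrite("pics/n1.png",cv2.resize(im[40:290,150:490],None,fx=2.35,fy=2.35,interpolation=cv2.INTER_CUBIC))
E
```

```text
t 26.025 yaw 0.2699 Ftool [-1.7 -0.3 -1. ] rad [27.04  0.09 86.86] w 11.8 T [-0.13  0.04  0.14]
```

View pics/n1.png

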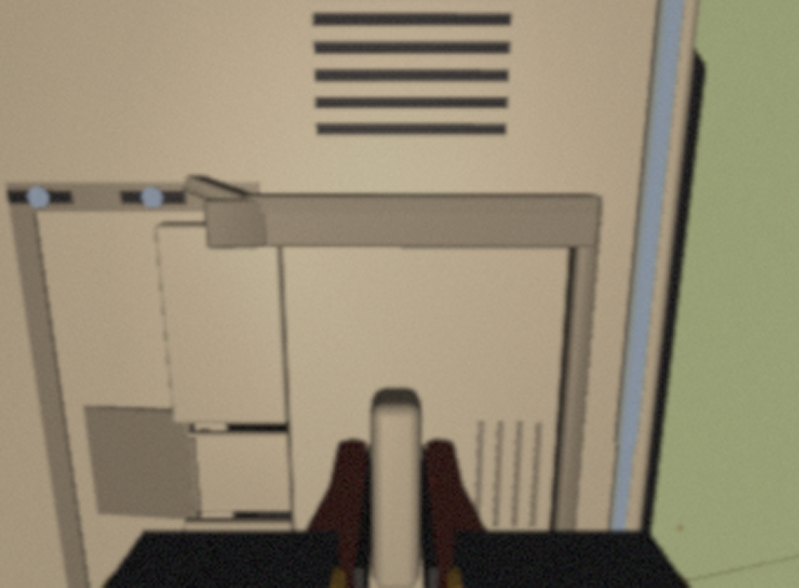

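>>> play_rows(targets="0.5 0 0 0 0 0 1; 0 0 0 0 0 0 1")

```text
time: 26.32
tool_pos: [0.5635, 0.0658, 0.0868]
tcp_rot: [-0.701, -0.095, 0.095, 0.701]
wrist_force: [-1.6, -1.9, 0.7]
width: 0.135
```

```bash
python3 st.py
```

```text
t 26.325 yaw 0.27 Ftool [-2.1 -0.7 -1.4] rad [27.01  0.13 86.84] w 11.9 T [-0.23  0.03  0.29]
```

>>> play_rows(targets="0.5 0 0 0 0 0 1; 0 0 0 0 0 0 1")

```text
time: 26.58
tool_pos: [0.5636, 0.0658, 0.0868]
tcp_rot: [0.701, 0.095, -0.096, -0.701]
wrist_force: [-3.7, -3.0, 0.8]
width: 0.132
```

```bash
python3 st.py
```

```text
t 26.575 yaw 0.2701 Ftool [-4.4 -0.8 -1.9] rad [27.05  0.11 86.84] w 11.6 T [-0.4   0.03  0.74]
```

>>> play_rows(targets="-0.9 0 0 0 0 0 1; 0 0 0 0 0 0 0.6; 0 0 0 0 0 0 0.6; 0 0 0 0 0 0 0.6; 0 0 0 0 0 0 0.6")

```text
time: 27.2
tool_pos: [0.5636, 0.0658, 0.0871]
tcp_rot: [-0.701, -0.095, 0.095, 0.701]
wrist_force: [-0.3, -0.5, -0.0]
width: 0.396
```

>>> play_rows(targets="0 -10 0 0 0 0 0.6; 0 -30 0 0 0 0 0.6; 0 -40 0 0 0 0 0.6; 0 -40 0 0 0 0 0.6; 0 0 -40 0 0 0 0.6; 0 0 0 0 0 0 0.6; 0 0 0 0 0 0 0.6")

```text
time: 28.08
tool_pos: [0.5735, 0.0275, 0.207]
tcp_rot: [-0.7, -0.095, 0.095, 0.701]
wrist_force: [0.6, -0.3, 0.2]
width: 0.402
```

```bash
python3 st.py; python3 - <<'E'
from h import *
import pickle
c=optics.camera_info("wrist"); im=optics.get_image("wrist"); cv2.imwrite("pics/o0.png",im); pickle.dump(c,open("o0.pkl","wb"))
for q,z in [("tab",.08),("barb",.076),("cover",.075),("rib",.092)]:
    for r in models.spot_point("wrist",q)[:1]: print(q,r, inrad(back(c,r["pixel"],z)).round(1))
cv2.imwrite("pics/o1.png",cv2.resize(im[0:260,150:490],None,fx=2.35,fy=2.3,interpolation=cv2.INTER_CUBIC))
im=optics.get_image("top"); cv2.imwrite("pics/o2.png",cv2.resize(im[110:290,190:460],None,fx=2.9,fy=2.9,interpolation=cv2.INTER_CUBIC))
E
```

```text
t 28.075 yaw 0.2693 Ftool [ 0.5 -0.2 -0.5] rad [ 26.45 -39.43 207.04] w 35.4 T [-0.06 -0.01 -0.08]Traceback (most recent call last):
  File "<stdin>", line 5, in <module>
ValueError: it knows: barb, cell, cell_button, cover, cover_home, ledge, lemon, radio, rail_mouth, rib, salt_shaker, seat, seat_button, spice_tin
```

```bash
python3 - <<'E'
from h import *
import pickle
c=optics.camera_info("wrist"); im=optics.get_image("wrist"); cv2.imwrite("pics/o0.png",im); pickle.dump(c,open("o0.pkl","wb"))
for q,z in [("barb",.076),("cover",.075),("rib",.092)]:
    for r in models.spot_point("wrist",q)[:1]: print(q,r, inrad(back(c,r["pixel"],z)).round(1))
cv2.imwrite("pics/o1.png",cv2.resize(im[0:260,150:490],None,fx=2.35,fy=2.3,interpolation=cv2.INTER_CUBIC))
im=optics.get_image("top"); cv2.imwrite("pics/o2.png",cv2.resize(im[110:290,190:460],None,fx=2.9,fy=2.9,interpolation=cv2.INTER_CUBIC))
E
```

```text
barb {'pixel': [268.1, 151.9], 'p': 0.79} [-24.6   0.3  76. ]
cover {'pixel': [311.3, 150.9], 'p': 0.58} [19.1  1.3 75. ]
```

View pics/o1.png

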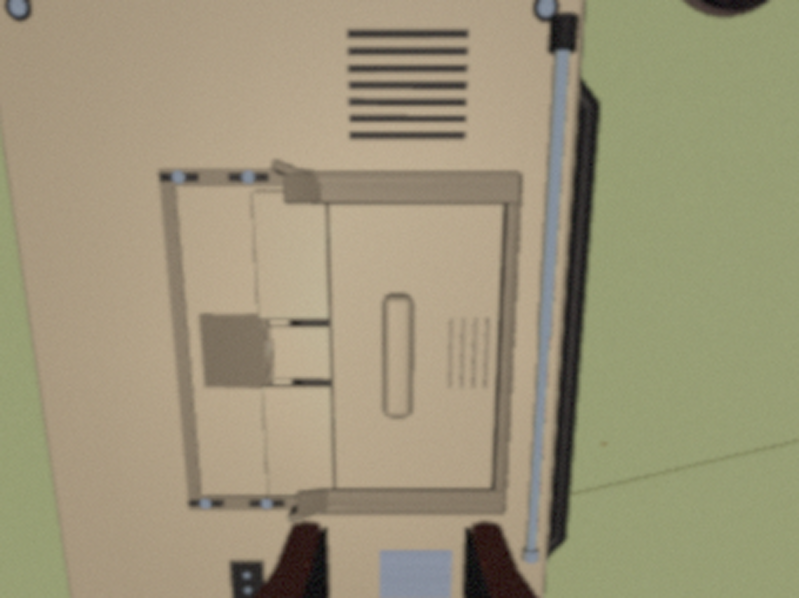

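View pics/o2.png

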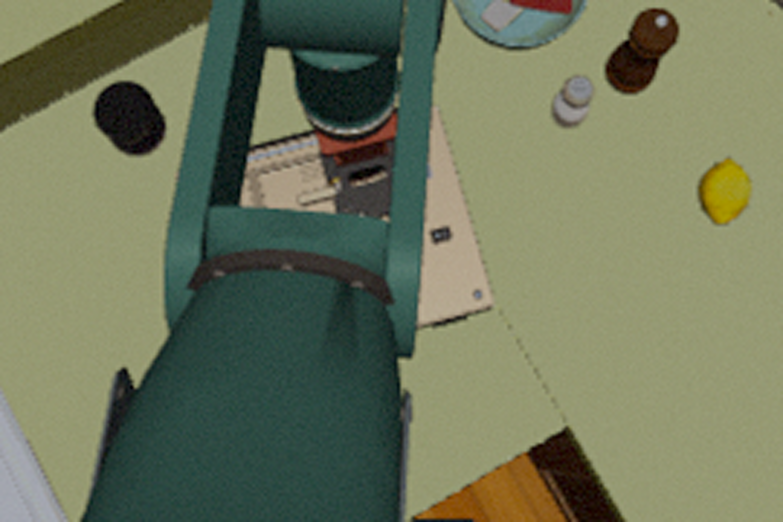

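```bash
python3 - <<'E'
from h import *
print(env.finish_job())
E
```

```text
the job is handed in; nothing more can be done
None
```

The battery is in the empty cradle and the cover is on and clicked shut. I handed the job in at about 28 s with the gripper clear of everything; no verdict was reported.

- **Battery:** There were two loose cells. I took the 50 mm one at top-camera pixel (219, 229), as the other, at (252, 270), was only about 41 mm long. After release the wrist picture showed it between the ribs, pale band toward +y like the fitted one.
- **Cover:** I set it down about 93 mm short of cover_home and slid it under the rails.
    - **Push:** The push rose to about 7 N on the ramp and about 10 N at most. That 10 N came before the rails, where I was pressing the cover down with about 14 N; I lifted 0.4 mm and it slid freely.
    - **Click:** The tab's upward force on the cover then fell from about 6 N to nothing as the cover jumped 1.7 mm. Two further half-millimetre nudges to 4.4 N did not move it, so I took that as the end stop and let go.
- **Last pictures:** The tab is flush with the plate just past the ledge and the front edge is at the stop. The salt shaker, spice tin and lemon appear unmoved.
- **Disagreement:** By feel the surround sits about 5 mm along its slots, while the earlier picture suggested 6 to 7 mm. I went by feel.
- **Not tested:** I did not pull the cover back to check that the catch holds.

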